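Clear the mug onto its coaster and flip the tea caddy open

ROBOT

A 6-joint arm with a two-finger parallel gripper is mounted at the origin on the work surface. World frame = base frame: x ahead of the robot, y to its left, z up, the work surface at z = 0. Lengths are in m, angles in rad, forces in N, time in s.
With the tool pointing down it reaches from about 0.3 to 0.875 m from the base axis. Payload 6.4 kg.
Tool frame: the origin (TCP) lies between the finger pads; the fingertips stand 8 mm ahead of it and the grasp point (between the pads) lies 11 mm behind it; z points along the fingers, y is the direction in which the jaws open and shut (so a half turn about z gives the same grasp; the last joint's range is limited). The gripper opens to 85 mm and grips with 20 to 120 N. Pads are 22 mm wide; open, the fingers measure 114 mm over their backs; the gripper's body (76 mm by 85 mm) begins 54 mm behind the grasp point. The pads swing forward as they close: fully open they stand 13 mm farther back than shut.
Start: joints at [-1.369, 0.181, 1.607, -0, 1.354, -0.206], TCP at [0.228, -0.528, 0.239] pointing down, gripper open.
Joint ranges: [-2.99, 2.99], [-0.89, 2.07], [0.3, 2.58], [-1.14, 4.28], [0, 2.63], [-3.12, 3.12]. Speed limits (rad/s): [2.57, 2.57, 3.01, 3.14, 3.14, 3.14].

INTERFACE

Orientations are given as a unit quaternion [w, x, y, z].
In Python, from bench import monitor, viewer, workorder, spotter gives the robot as it stands. The module is installed in compiled form; this text tells all that it offers.
- The arm moves only by the tool move_arm, never from a script. Its argument "motion" is a list of rows, each a list of 3 entries, a list of its own where there are three numbers: the shift along the tool's x, y, z in units of 60 mm (1.0 is 60 mm), then the turn, a rotation vector about the tool's x, y, z in units of 8 degrees (1.0 is 8 degrees), then the opening in per cent of the stroke, from 0 (shut) to 100 (fully open). In form: [[[dx, dy, dz], [rx, ry, rz], grip], ...]. A call has 1 to 10 rows; each row is the pose to reach, as a shift and turn from the pose commanded when the call began, along the tool's axes at that moment; what a row does not reach only later rows make up. A row lasts 1/8 s, in which the tool goes at most 62.5 mm and 10.7 degrees, less where a joint would pass 70% of its speed; a pose out of reach is approached as far as the arm can. A call with a gripper value outside its range is refused whole. The fingers move at their own pace and stop on an object; the grip force is fixed at half the most. Time passes only in rows, so rows that repeat a pose let the fingers close. It gives the time, the measured TCP pose, the force and the opening at its end, in the units of the state.
- monitor.get_obs(): the state, without advancing time (a new reading comes with each control period).
- viewer.camera(name): name is "scene" or "top"; returns the picture (400x640x3 uint8, blue, green, red); there is no depth.
- viewer.calibration(name): a dict with "fovy" (degrees; the focal length in pixels is half the picture's height over the tangent of half this angle, whatever the lens; pixels are square), "cx", "cy" (the principal point, pixels), "extrinsics" (4x4, takes a point from camera to world coordinates). Camera axes: x right, y down, z forward; pixel columns grow to the right and rows downward; lengths in m; the calibration is good to about 2 mm. A picture is of the moment at which its call begins. calibration takes no time and is no camera call.
- workorder.hand_in(): hands the job in, once; it reports no verdict.
Trained networks look in the newest picture that a camera, given by its name, has taken for a name from the list of things; names that differ only in an ending like _2 or _b are one class to them, and where a whole thing is asked for, a point or a joint stands for the part that bears it (a point fixed in the world has none). Each returns a list of dicts, best first, with "score" (0 to 1); they miss things now and then, are a little off and sometimes report something else, mostly with a low value. They report only what shows in the picture. A call takes as long as a camera call. They do not tell look-alikes from the thing itself.
- spotter.search_frame(camera, name): "centre" ([column, row] as shares, 0 to 1, of the picture: columns of its width, rows of its height, amid what is visible of it).
- spotter.outline_of(camera, name): "region" (400x640 bool, what is visible of it) and "centre" ([column, row] as shares, 0 to 1, of the picture: columns of its width, rows of its height, amid what is visible of it).
The state is a dict: "time_s": time; "q": joint angles; "dq": joint speeds; "joint_efforts": joint torques, N m; "eef_pos": TCP position; "eef_rot": TCP orientation; "wrist_force": force on the tool from outside, world axes, zero at the start; "torque": the same for the moment, N m; "opening": opening from 0.0 (shut) to 1.0 (fully open).
Only numpy, scipy, OpenCV 4.12 (cv2) and the standard library are available. Lean on these libraries where they do the work, as an engineer would, in place of code of your own. Each camera call takes 0.05 s, during which the arm holds its last target. There are 200 camera calls.

TASK

The mug stands in the way in front of the tea caddy: with the fingertips, gently push it sideways along the shelf, without gripping, lifting or tipping it, until its whole base sits on the round cork coaster. Then put a fingertip under the caddy lid's front lip and flip the lid up and over, past upright, so that it leans back fully open by its own weight. Leave the votive glass, the remotes and the tin where they are.

Things in the scene. Friction and masses are not known exactly. Their poses are not given: they have to be found in the camera images.
- caddy: Wooden tea caddy, fixed to the shelf: box 110 mm deep (its x) by 180 mm wide (its y), 75 mm high without the lid. Origin: centre of the underside; its -x side is the front (the side of the lip and the mug, roughly towards the robot), +x the hinge side, z up. Shut, it is covered by an 8 mm thick flat lid (113 x 184 mm), top at 83 mm.
- hinge (a point): Middle of the lid's hinge line, at the caddy's far top edge: 55 mm behind (+x of) the caddy's centre, 75 mm above the shelf; the hinge line runs along the caddy's y axis. Axes as the caddy's.
- lip (a point): Middle of the free end of the lid's thumb lip: a 70 mm wide, 5 mm thick tongue at the middle of the lid's front edge, reaching about 24 mm forward of the lid and slanting up 45 degrees: when shut its end is about 100 mm and its root 77 mm above the shelf, open air below. Then this point lies 136 mm in front of and 26 mm above the hinge line. A fingertip on its underside moved up and back lifts the lid.
- lid (a joint): Opening angle of the lid: 0 shut, pi/2 upright, 1.95 (112 degrees) leaning back against its stop. Lid of 0.18 kg on a loose hinge: lifting it straight up at the lip takes about 1 N, pushing level against the lip about 4 N. Its balance point is near upright, about 1.5: let go short of that it falls shut, past it it falls open to the stop and stays.
- mug_mid (a point): Centre (half-way up, 40 mm above the shelf) of the empty white ceramic mug: 74 mm across, 80 mm high, about 0.3 kg, loose, upright in front of the caddy. Its own y axis points to the handle, which reaches about 35 mm beyond the wall and points roughly away from the caddy.
- coaster: Round cork coaster, 110 mm across, about 1 mm thin and offering no step to a sliding mug, fixed flat on the shelf beside the mug's place, either to the left or to the right of it. Origin: its centre, at shelf height.
- votive: Frosted glass votive holder, open cup 70 mm across, 65 mm high, loose, on the other side of the mug from the coaster. Origin: centre of the underside. Not to be moved.
- remote_low: Lower of two stacked remotes, 170 x 50 x 20 mm, lying flat along its x axis beside the caddy. Origin: centre of the underside. Not to be moved.
- remote_top: Upper remote, 140 x 44 x 18 mm, lying on the lower one. Origin: centre of the underside. Not to be moved.
- tin: Round white plastic tin with screw-top lid, 92 mm across, 54 mm high, loose, beside the caddy. Origin: centre of the underside. Not to be moved.
There are look-alikes about, which are no part of the job. Of the things like the caddy, leave any that is black; of the rest the larger one is meant.

How it is judged:
By the outcome, as a careful person would: the job done as asked, in the order asked, and still so for the second after the job is handed in, with the robot touching nothing.
It also fails if it takes over 59 s, if anything falls off the work surface, if the arm or the gripper's body presses on something with over 40 N, if the wrist force passes 120 N, or if a joint passes its speed limit or range.

## Working session

There is one attempt and no reset: what is moved stays moved. The work goes in short steps, Python scripts to look and compute and a tool call to move; the robot and the scene stay as the last step left them, time stands still between calls to the robot, and variables do not carry over. Pictures are saved under pics/ and viewed, about 8 in all and at most 12, crops included, and the job is handed in when it is done.

Besides the shell and the picture viewer there is one more tool, called after "Emit:" by a JSON object that holds its "fn" and its "kwargs", one argument or row to a line. move_arm: Moves the arm, as the interface text tells. Its arguments: {"type":"object","properties":{"motion":{"type":"array","items":{"type":"array"}}},"required":["motion"]}

```bash
mkdir -p pics; cat > h.py <<'E'
import numpy as np, cv2
from bench import monitor, viewer, workorder, spotter
def ray(cam,u,v):
    c=viewer.calibration(cam); f=200/np.tan(np.radians(c["fovy"])/2); T=np.array(c["extrinsics"])
    return T[:3,3], T[:3,:3]@np.array([(u-c["cx"])/f,(v-c["cy"])/f,1])
def atz(cam,u,v,z):
    o,d=ray(cam,u,v); return (o+d*(z-o[2])/d[2])
def proj(cam,p):
    c=viewer.calibration(cam); f=200/np.tan(np.radians(c["fovy"])/2); T=np.array(c["extrinsics"])
    q=T[:3,:3].T@(np.array(p)-T[:3,3]); return q[0]/q[2]*f+c["cx"],q[1]/q[2]*f+c["cy"]
E
python3 - <<'E'
from h import *
for cam in("scene","top"):
    im=viewer.camera(cam); cv2.imwrite(f"pics/{cam}0.png",im)
    c=viewer.calibration(cam); print(cam,c["fovy"],c["cx"],c["cy"],np.round(c["extrinsics"],3).tolist())
    for n in "caddy lip mug_mid coaster votive remote_low remote_top tin".split():
        for r in spotter.search_frame(cam,n)[:3]:
            u,v=r["centre"][0]*640,r["centre"][1]*400
            print(cam,n,round(r["score"],2),round(u),round(v),np.round(atz(cam,u,v,0.04),3)[:2])
print(monitor.get_obs())
E
```

```text
scene 45.828980740097336 325.66532274714973 183.1333454680668 [[0.362, 0.751, -0.552, 1.176], [0.932, -0.289, 0.219, -0.192], [0.005, -0.594, -0.804, 1.066], [0.0, 0.0, 0.0, 1.0]]
scene caddy 0.86 425 138 [0.423 0.416]
scene caddy 0.77 286 235 [ 0.587 -0.063]
scene caddy 0.61 183 175 [ 0.308 -0.265]
scene lip 0.91 422 131 [0.397 0.42 ]
scene lip 0.9 180 172 [ 0.295 -0.27 ]
scene lip 0.56 283 224 [ 0.553 -0.061]
scene mug_mid 0.7 257 191 [ 0.43  -0.091]
scene coaster 0.86 214 231 [ 0.509 -0.228]
scene votive 0.66 327 173 [0.442 0.102]
scene remote_low 0.71 354 230 [0.634 0.099]
scene remote_top 0.7 369 231 [0.65  0.135]
scene remote_top 0.65 217 232 [ 0.515 -0.221]
scene tin 0.94 235 281 [ 0.661 -0.213]
top 46.9921252522118 318.694376288194 189.44359508496444 [[0.003, -0.994, 0.108, 0.393], [-1.0, -0.003, -0.006, 0.067], [0.007, -0.108, -0.994, 1.109], [0.0, 0.0, 0.0, 1.0]]
top caddy 0.82 370 159 [ 0.582 -0.061]
top caddy 0.67 460 278 [ 0.307 -0.266]
top caddy 0.6 165 225 [0.424 0.415]
top lip 0.76 462 276 [ 0.31  -0.268]
top lip 0.62 164 226 [0.423 0.417]
top lip 0.6 380 220 [ 0.438 
[... 346 characters left out ...]
0.93 434 131 [ 0.65  -0.213]
{'time_s': 0.9, 'q': array([-1.36933844e+00,  1.80773539e-01,  1.60701577e+00,  2.91800674e-05,
        1.35382659e+00, -2.06305114e-01]), 'dq': array([-0.00264477, -0.00068266,  0.00030716,  0.00046024,  0.00064978,
       -0.00168987]), 'joint_efforts': array([-2.23390953e-04, -4.44843578e+01, -3.51684165e+01, -8.87551118e-05,
        7.49057945e-04, -8.77579652e-06]), 'eef_pos': array([ 0.22804219, -0.52784843,  0.23929571]), 'eef_rot': array([-1.15897629e-05,  9.79288698e-01,  2.02468876e-01,  1.42760541e-05]), 'wrist_force': array([ 0.18908202,  0.24181332, -0.32761829]), 'torque': array([ 0.00178114, -0.0238631 , -0.03579593]), 'opening': 0.999205982711713}
```

View pics/scene0.png

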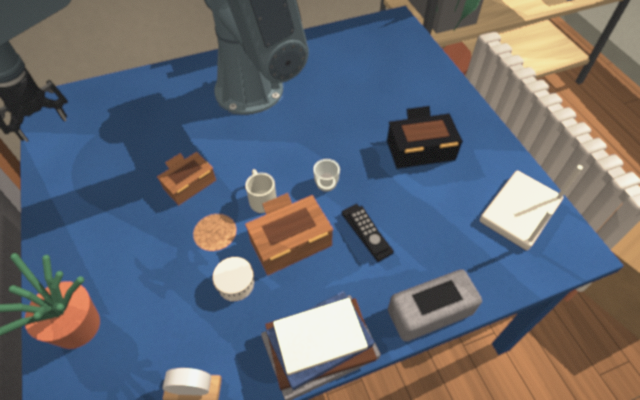

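View pics/top0.png

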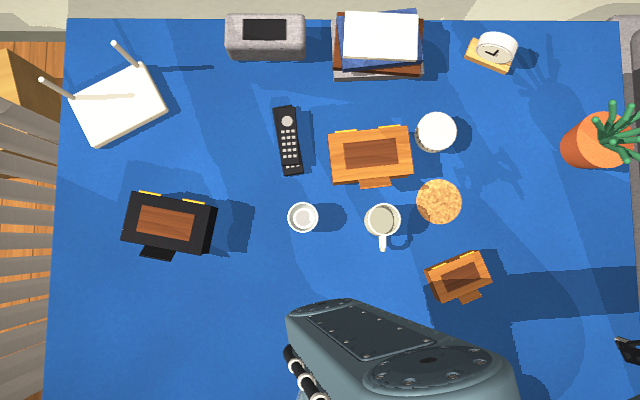

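The pictures show the target, the large wooden caddy, at top (372,155), with its lip at (376,183). The mug is at (382,218) with its handle towards the robot, the coaster to its right at (439,202) and the votive at (302,217). The small wooden caddy at (460,278) and the black one at (165,225) are decoys.

```bash
python3 - <<'E'
from h import *
from scipy.optimize import minimize
im=viewer.camera("top")
def reg(n,near):
    rs=spotter.outline_of("top",n); 
    rs=[r for r in rs if np.hypot(r["centre"][0]*640-near[0],r["centre"][1]*400-near[1])<22]
    return rs[0]["region"].astype(np.uint8) if rs else None
vis=im.copy()
def hull(pts): return cv2.convexHull(np.array([proj("top",p) for p in pts],np.float32))
def fill(polys):
    m=np.zeros((400,640),np.uint8)
    for p in polys: cv2.fillPoly(m,[np.round(p*16).astype(np.int32)],1,shift=4)
    return m
t=np.linspace(0,2*np.pi,40)
def cyl(x,y,r,h,): return [hull([(x+r*np.cos(a),y+r*np.sin(a),z) for a in t for z in (0,h)])]
def cad(x,y,a):
    R=np.array([[np.cos(a),-np.sin(a)],[np.sin(a),np.cos(a)]])
    w=lambda px,py,z:(*(R@[px,py]+[x,y]),z)
    return [hull([w(i*.055,j*.09,z) for i in(-1,1) for j in(-1,1) for z in(0,.08)]),hull([w(.055-k,j*.092,.083) for k in(0,.113) for j in(-1,1)]),
      hull([w(.055-px,j*.035,z) for px,z in((.113,.077),(.136,.101)) for j in(-1,1)])]
def mug(x,y,a):
    d=np.array([np.cos(a),np.sin(a)]);
    return cyl(x,y,.037,.08)+[hull([(*(np.array([x,y])+d*k),z) for k in(.03,.072) for z in(.02,.06)])]
def fit(n,near,f,x0):
    m=reg(n,near)
    if m is None: print(n,"none"); return
    c=lambda p:np.sum(fill(f(*p))!=m)/m.sum()
    s=np.eye(len(x0))*.012
    if len(x0)>2: s[2,2]=.15
    r=minimize(c,x0,method="Nelder-Mead",options=dict(initial_simplex=np.vstack([x0,x0+s]),maxiter=400))
    print(n,np.round(r.x,4),round(r.fun,3))
    for p in f(*r.x): cv2.polylines(vis,[np.round(p*16).astype(np.int32)],1,(0,0,255),1,shift=4)
fit("coaster",(439,203),lambda x,y:cyl(x,y,.055,.001),[.47,-.22])
fit("mug_mid",(380,223),mug,[.43,-.085,np.pi])
fit("votive",(302,217),lambda x,y:cyl(x,y,.035,.065),[.44,.1])
fit("tin",(434,131),lambda x,y:cyl(x,y,.046,.054),[.65,-.21])
fit("caddy",(371,158),cad,[.58,-.06,.1])
cv2.imwrite("pics/fit.png",cv2.resize(vis[90:310,240:500],None,fx=3,fy=3)[:600])
E
```

```text
Traceback (most recent call last):
  File "h.py", line 9, in proj
    c=viewer.calibration(cam); f=200/np.tan(np.radians(c["fovy"])/2); T=np.array(c["extrinsics"])
ValueError: time passes only in moves, steps and waits
```

```bash
cat > h.py <<'E'
import numpy as np, cv2, functools
from bench import monitor, viewer, workorder, spotter
from scipy.optimize import minimize
@functools.cache
def cal(cam):
    c=viewer.calibration(cam); T=np.array(c["extrinsics"])
    return 200/np.tan(np.radians(c["fovy"])/2),c["cx"],c["cy"],T[:3,:3],T[:3,3]
def atz(cam,u,v,z):
    f,cx,cy,R,o=cal(cam); d=R@np.array([(u-cx)/f,(v-cy)/f,1]); return o+d*(z-o[2])/d[2]
def proj(cam,p):
    f,cx,cy,R,o=cal(cam); q=(np.atleast_2d(p)-o)@R; return q[:,:2]/q[:,2:]*f+[cx,cy]
CAM="top"; t=np.linspace(0,2*np.pi,40)
def reg(n,near):
    rs=[r for r in spotter.outline_of(CAM,n) if np.hypot(r["centre"][0]*640-near[0],r["centre"][1]*400-near[1])<22]
    return rs[0]["region"].astype(np.uint8) if rs else None
def hull(pts): return cv2.convexHull(proj(CAM,np.array(pts)).astype(np.float32))
def fill(polys):
    m=np.zeros((400,640),np.uint8)
    for p in polys: cv2.fillPoly(m,[np.round(p*16).astype(np.int32)],1,shift=4)
    return m
def cyl(x,y,r,h): return [hull([(x+r*np.cos(a),y+r*np.sin(a),z) for a in t for z in (0,h)])]
def cad(x,y,a):
    R=np.array([[np.cos(a),-np.sin(a)],[np.sin(a),np.cos(a)]])
    w=lambda px,py,z:(*(R@[px,py]+[x,y]),z)
    return [hull([w(i*.055,j*.09,z) for i in(-1,1) for j in(-1,1) for z in(0,.08)]),hull([w(.055-k,j*.092,.083) for k in(0,.113) for j in(-1,1)]),
      hull([w(.055-px,j*.035,z) for px,z in((.113,.077),(.136,.101)) for j in(-1,1)])]
def mug(x,y,a):
    d=np.array([np.cos(a),np.sin(a)])
    return cyl(x,y,.037,.08)+[hull([(*(np.array([x,y])+d*k),z) for k in(.03,.072) for z in(.02,.06)])]
def fit(vis,n,near,f,x0):
    m=reg(n,near)
    if m is None: print(n,"none"); return
    c=lambda p:np.sum(fill(f(*p))!=m)/m.sum()
    s=np.eye(len(x0))*.012
    if len(x0)>2: s[2,2]=.15
    r=minimize(c,x0,method="Nelder-Mead",options=dict(initial_simplex=np.vstack([x0,x0+s]),maxiter=300))
    print(n,np.round(r.x,4),round(r.fun,3))
    for p in f(*r.x): cv2.polylines(vis,[np.round(p*16).astype(np.int32)],1,(0,0,255),1,shift=4)
E
python3 - <<'E'
from h import *
vis=viewer.camera("top").copy()
fit(vis,"coaster",(439,203),lambda x,y:cyl(x,y,.055,.001),[.47,-.22])
fit(vis,"mug_mid",(380,223),mug,[.43,-.085,np.pi])
fit(vis,"votive",(302,217),lambda x,y:cyl(x,y,.035,.065),[.44,.1])
fit(vis,"tin",(434,131),lambda x,y:cyl(x,y,.046,.054),[.65,-.21])
fit(vis,"caddy",(371,158),cad,[.58,-.06,.1])
cv2.imwrite("pics/fit.png",cv2.resize(vis[100:300,240:500],None,fx=3,fy=3))
E
```

```text
coaster [ 0.486  -0.2289] 0.044
mug_mid [ 0.4394 -0.0837  3.1265] 0.067
votive [0.4448 0.0981] 0.044
tin [ 0.6467 -0.2141] 0.132
caddy [ 0.5903 -0.0551  0.1086] 0.035
```

View pics/fit.png

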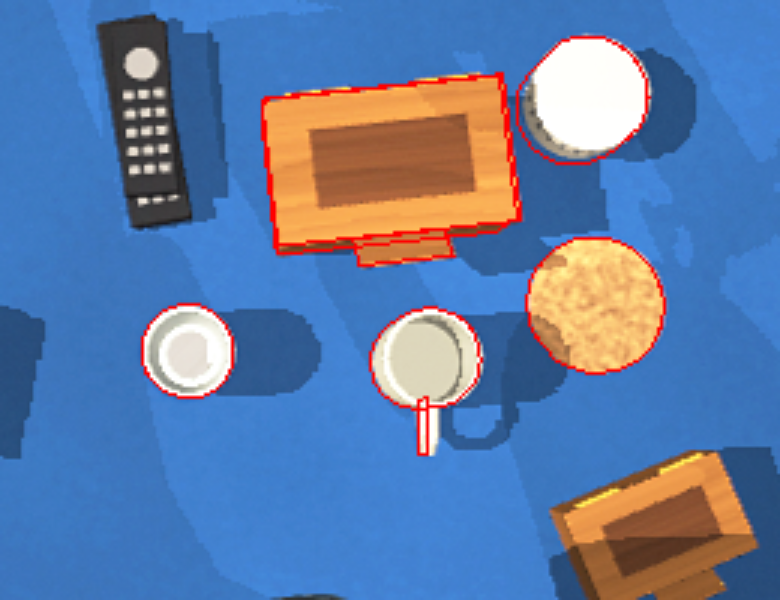

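```bash
cat >> h.py <<'E'
from scipy.spatial.transform import Rotation as Ro
def to(p,Rt=None):
    "world target -> move units (shift, turn)"
    o=monitor.get_obs(); w=o["eef_rot"]; R=Ro.from_quat([w[1],w[2],w[3],w[0]])
    s=R.inv().apply(np.array(p)-o["eef_pos"])/.06
    r=(R.inv()*Rt).as_rotvec(degrees=True)/8 if Rt is not None else np.zeros(3)
    print("t",round(o["time_s"],2),"pos",np.round(o["eef_pos"],3),"F",np.round(o["wrist_force"],1),"shift",np.round(s,2),"turn",np.round(r,2))
def down(th): # tool z down, tool x at yaw th(deg)
    return Ro.from_euler("z",th,degrees=True)*Ro.from_euler("x",180,degrees=True)
E
python3 -c "
from h import *
to((.4204,-.0247,.16),down(107.8))"
```

```text
t 1.3 pos [ 0.228 -0.528  0.239] F [ 0.5 -0.1 -0.2] shift [ 6.27 -6.43  1.32] turn [ -0.    -0.   -10.55]
```

Emit:
{"fn": "move_arm", "kwargs": {
  "motion": [
    [[6.27,-6.43,1.32],[0,0,-10.55],40],
    [[6.27,-6.43,1.32],[0,0,-10.55],40],
    [[6.27,-6.43,1.32],[0,0,-10.55],40],
    [[6.27,-6.43,1.32],[0,0,-10.55],40],
    [[6.27,-6.43,1.32],[0,0,-10.55],40],
    [[6.27,-6.43,1.32],[0,0,-10.55],40],
    [[6.27,-6.43,1.32],[0,0,-10.55],40],
    [[6.27,-6.43,1.32],[0,0,-10.55],40],
    [[6.27,-6.43,1.32],[0,0,-10.55],40],
    [[6.27,-6.43,1.32],[0,0,-10.55],40]
  ]
}}

```text
time_s: 2.55
eef_pos: [0.4205, -0.0217, 0.1597]
eef_rot: [-0.0, 0.587, 0.809, 0.0]
wrist_force: [-1.4, -0.9, 0.5]
opening: 0.4
```

Emit:
{"fn": "move_arm", "kwargs": {
  "motion": [
    [[0,0,0],[0,0,0],40],
    [[0,0,0],[0,0,0],40]
  ]
}}

```text
time_s: 2.8
eef_pos: [0.4204, -0.0255, 0.1603]
eef_rot: [0.0, 0.59, 0.807, -0.0]
wrist_force: [-0.5, 0.5, 0.4]
opening: 0.402
```

```bash
python3 -c "
from h import *
to((.4204,-.0247,.037),down(107.8)); print(monitor.get_obs()['opening'])
im=viewer.camera('top'); cv2.imwrite('pics/a.png',cv2.resize(im[80:320,220:520],None,fx=2.5,fy=2.5))"
```

```text
t 2.8 pos [ 0.42  -0.026  0.16 ] F [-0.5  0.5  0.4] shift [0.01 0.   2.06] turn [ 0.    0.   -0.02]
0.4022016989623588
```

View pics/a.png

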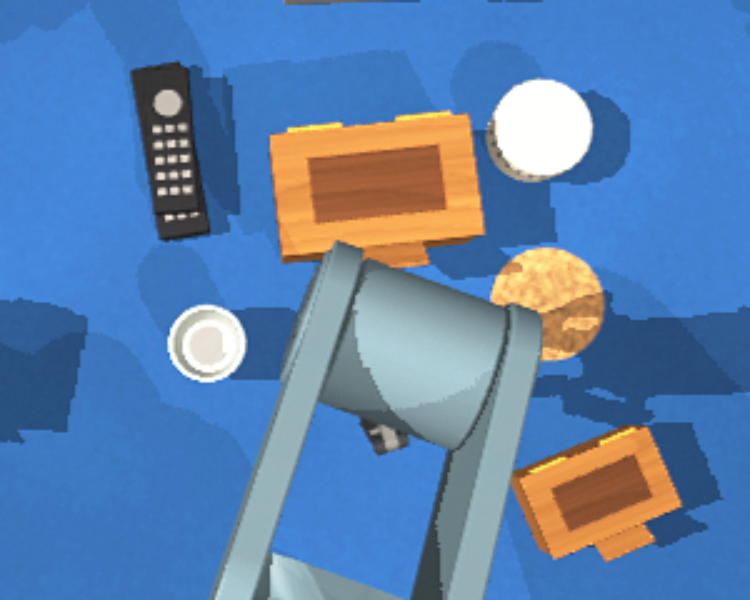

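The arm hides the mug, and the caddy, votive and remotes are undisturbed. I'll descend next to the mug and begin the push.

Emit:
{"fn": "move_arm", "kwargs": {
  "motion": [
    [[0,0,0.7],[0,0,0],40],
    [[0,0,1.4],[0,0,0],40],
    [[0,0,2.05],[0,0,0],40],
    [[0,0,2.05],[0,0,0],40]
  ]
}}

```text
time_s: 3.35
eef_pos: [0.4177, -0.0245, 0.035]
eef_rot: [-0.003, 0.59, 0.807, -0.001]
wrist_force: [-0.7, 0.6, 0.4]
opening: 0.4
```

Emit:
{"fn": "move_arm", "kwargs": {
  "motion": [
    [[-0.15,0,0],[0,0,0],40],
    [[-0.3,0,0],[0,0,0],40],
    [[-0.45,0,0],[0,0,0],40],
    [[-0.6,0,0],[0,0,0],40],
    [[-0.75,0,0],[0,0,0],40],
    [[-0.75,0,0],[0,0,0],40]
  ]
}}

```text
time_s: 4.1
eef_pos: [0.4346, -0.0683, 0.0372]
eef_rot: [0.001, 0.59, 0.808, -0.0]
wrist_force: [0.9, 0.6, -0.3]
opening: 0.399
```

```bash
python3 -c "
from h import *
to((.4204,-.0247,.037),down(107.8)); 
im=viewer.camera('scene'); cv2.imwrite('pics/b.png',cv2.resize(im[120:300,150:390],None,fx=3,fy=3))
print([(r['score'],r['centre']) for r in spotter.search_frame('scene','mug_mid')])"
```

```text
t 4.1 pos [ 0.435 -0.068  0.037] F [ 0.9  0.6 -0.3] shift [ 0.76 -0.    0.  ] turn [ 0.    0.01 -0.01]
[(0.6, [0.3895, 0.494])]
```

View pics/b.png

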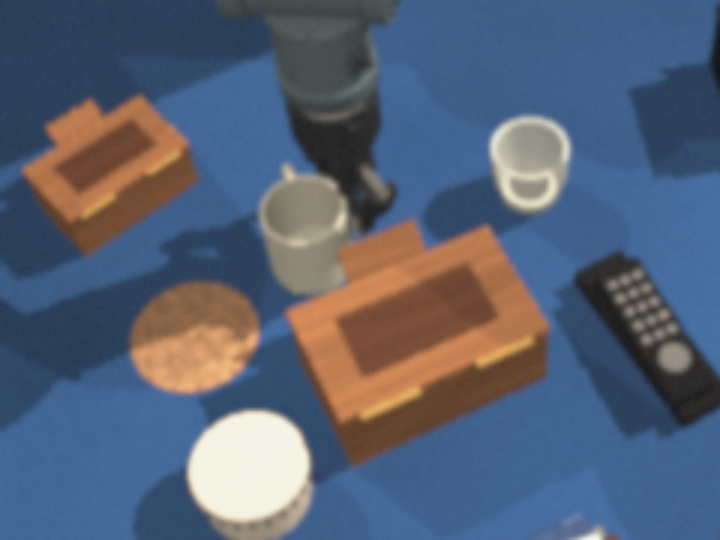

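The mug is upright, with its rim centre at about (251,188), and it is moving ahead of the fingers towards the coaster. I'll keep pushing.

Emit:
{"fn": "move_arm", "kwargs": {
  "motion": [
    [[-0.18,0,0],[0,0,0],40],
    [[-0.36,0,0],[0,0,0],40],
    [[-0.54,0,0],[0,0,0],40],
    [[-0.72,0,0],[0,0,0],40],
    [[-0.9,0,0],[0,0,0],40],
    [[-1.08,0,0],[0,0,0],40],
    [[-1.26,0,0],[0,0,0],40],
    [[-1.44,0,0],[0,0,0],40],
    [[-1.6,0,0],[0,0,0],40],
    [[-1.6,0,0],[0,0,0],40]
  ]
}}

```text
time_s: 5.45
eef_pos: [0.464, -0.1598, 0.0373]
eef_rot: [0.001, 0.59, 0.808, -0.0]
wrist_force: [0.1, -0.1, -0.0]
opening: 0.403
```

```bash
python3 - <<'E'
import h
from h import *
h.CAM="scene"
vis=viewer.camera('scene').copy(); to((.472,-.185,.037))
p=np.array(monitor.get_obs()["eef_pos"][:2])+.044*np.array([.306,-.952]); print("pred",p)
r=proj("scene",[[*p,.04]])[0]
h.fit(vis,"mug_mid",r,mug,[*p,np.pi])
cv2.imwrite('pics/c.png',cv2.resize(vis[120:300,150:390],None,fx=3,fy=3))
E
```

```text
t 5.5 pos [ 0.464 -0.159  0.037] F [-0.   0.8  0. ] shift [-0.45  0.    0.  ] turn [0. 0. 0.]
pred [ 0.47718304 -0.2011991 ]
mug_mid [ 0.4761 -0.2009  3.1508] 0.096
```

View pics/c.png

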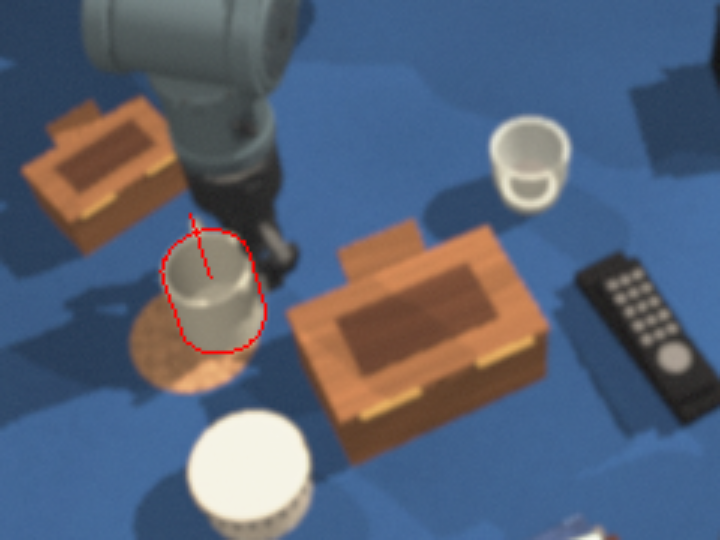

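The fit and the prediction agree: the mug is upright and about 29 mm short of the coaster centre. I'll push the rest, back off, and rise.

Emit:
{"fn": "move_arm", "kwargs": {
  "motion": [
    [[-0.16,0,0],[0,0,0],40],
    [[-0.33,0,0],[0,0,0],40],
    [[-0.49,0,0],[0,0,0],40],
    [[-0.49,0,0],[0,0,0],40],
    [[-0.3,0,0],[0,0,0],40],
    [[0.3,0,0],[0,0,0],40],
    [[0.3,0,0],[0,0,0],40]
  ]
}}

```text
time_s: 6.42
eef_pos: [0.4561, -0.1387, 0.0365]
eef_rot: [-0.001, 0.589, 0.808, -0.0]
wrist_force: [-0.3, -0.1, 0.4]
opening: 0.4
```

Emit:
{"fn": "move_arm", "kwargs": {
  "motion": [
    [[0,0,-0.8],[0,0,0],0],
    [[0.8,1,-1.8],[0,0,0],0],
    [[2,2,-2.8],[0,0,0],0],
    [[3,2,-3],[0,0,0],0],
    [[3,2,-3],[0,0,0],0]
  ]
}}

```text
time_s: 7.05
eef_pos: [0.517, 0.06, 0.2146]
eef_rot: [0.001, 0.59, 0.808, 0.0]
wrist_force: [1.4, -0.5, 0.2]
opening: 0.001
```

```bash
python3 - <<'E'
import h
from h import *
vis=viewer.camera('top').copy(); to((.472,-.185,.037))
r=proj("top",[[.486,-.229,.04]])[0]
h.fit(vis,"mug_mid",r,mug,[.486,-.229,np.pi])
h.CAM="scene"
vis=viewer.camera('scene').copy()
r=proj("scene",[[.486,-.229,.04]])[0]
h.fit(vis,"mug_mid",r,mug,[.486,-.229,np.pi])
cv2.imwrite('pics/d.png',cv2.resize(vis[120:300,150:390],None,fx=3,fy=3))
E
```

```text
t 7.1 pos [0.519 0.066 0.219] F [-0.1  5.4  3.2] shift [-3.74 -2.06  3.01] turn [0. 0. 0.]
mug_mid [ 0.484  -0.2291  3.1053] 0.108
mug_mid [ 0.4856 -0.2307  3.0718] 0.095
```

View pics/d.png

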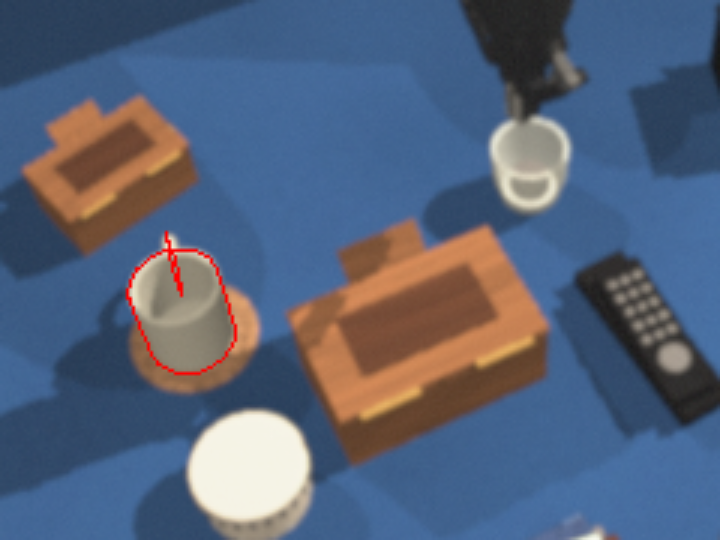

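The mug is upright and within about 2 mm of the coaster centre, according to both cameras. For the lid, I'll point the closed fingers forward and 45° down in front of the lip, checking the reach in the air first.

```bash
cat >> h.py <<'E'
C=np.array([.5903,-.0551]); A=.1086
def cw(px,z): # caddy-frame x rel. hinge, z rel. hinge -> world
    k=.055+px; return np.array([C[0]+k*np.cos(A),C[1]+k*np.sin(A),.075+z])
def tilt(p):
    p=np.radians(p); z=np.array([np.cos(A)*np.cos(p),np.sin(A)*np.cos(p),-np.sin(p)]); y=np.array([np.sin(A),-np.cos(A),0])
    return Ro.from_matrix(np.c_[np.cross(y,z),y,z])
E
python3 -c "
from h import *
print(cw(-.22,.1));to(cw(-.22,.10),tilt(45)); print(np.round(monitor.get_obs()['q'],2))"
```

```text
[ 0.42627205 -0.0729838   0.175     ]
t 7.25 pos [0.517 0.059 0.214] F [-0.3 -0.8 -0.6] shift [-1.63 -2.12  0.65] turn [-4.95  4.04 11.99]
[-0.11  0.08  1.77 -0.    1.29 -0.43]
```

Emit:
{"fn": "move_arm", "kwargs": {
  "motion": [
    [[-1.6,-2.1,0.6],[-0.6,0.5,1.5],0],
    [[-1.6,-2.1,0.6],[-1.2,1,3],0],
    [[-1.63,-2.12,0.65],[-4.95,4.04,11.99],0],
    [[-1.63,-2.12,0.65],[-4.95,4.04,11.99],0],
    [[-1.63,-2.12,0.65],[-4.95,4.04,11.99],0],
    [[-1.63,-2.12,0.65],[-4.95,4.04,11.99],0],
    [[-1.63,-2.12,0.65],[-4.95,4.04,11.99],0],
    [[-1.63,-2.12,0.65],[-4.95,4.04,11.99],0],
    [[-1.63,-2.12,0.65],[-4.95,4.04,11.99],0],
    [[-1.63,-2.12,0.65],[-4.95,4.04,11.99],0]
  ]
}}

```text
time_s: 8.5
eef_pos: [0.4243, -0.0748, 0.1729]
eef_rot: [-0.02, 0.924, 0.054, 0.379]
wrist_force: [-0.6, 0.4, -0.5]
opening: -0.001
```

```bash
python3 -c "
from h import *
to(cw(-.22,.10),tilt(45)); print(np.round(monitor.get_obs()['q'],2))"
```

```text
t 8.5 pos [ 0.424 -0.075  0.173] F [-0.6  0.4 -0.5] shift [ 0.05 -0.03  0.  ] turn [-0.02  0.05  0.05]
[-0.98 -0.57  2.56  0.88  0.95  0.01]
```

```bash
python3 -c "
from h import *
to(cw(-.175,.0),tilt(45)); to(cw(-.143,.002),tilt(45))"
```

```text
t 8.5 pos [ 0.424 -0.075  0.173] F [-0.6  0.4 -0.5] shift [-0.59 -0.03  1.71] turn [-0.02  0.05  0.05]
t 8.5 pos [ 0.424 -0.075  0.173] F [-0.6  0.4 -0.5] shift [-0.18 -0.02  2.06] turn [-0.02  0.05  0.05]
```

Emit:
{"fn": "move_arm", "kwargs": {
  "motion": [
    [[-0.15,-0.02,0.45],[0,0,0],0],
    [[-0.3,-0.03,0.9],[0,0,0],0],
    [[-0.45,-0.03,1.3],[0,0,0],0],
    [[-0.59,-0.03,1.71],[0,0,0],0],
    [[-0.59,-0.03,1.71],[0,0,0],0],
    [[-0.59,-0.03,1.71],[0,0,0],0]
  ]
}}

```text
time_s: 9.25
eef_pos: [0.471, -0.067, 0.0764]
eef_rot: [-0.021, 0.924, 0.058, 0.378]
wrist_force: [-0.5, -0.6, -0.2]
opening: 0.002
```

```bash
python3 -c "
from h import *
to(cw(-.143,.002),tilt(45)); print(np.round(monitor.get_obs()['q'],2))
im=viewer.camera('scene'); cv2.imwrite('pics/e.png',cv2.resize(im[120:300,150:390],None,fx=3,fy=3))"
```

```text
t 9.25 pos [ 0.471 -0.067  0.076] F [-0.5 -0.6 -0.2] shift [0.39 0.03 0.36] turn [-0.04  0.06  0.11]
[-0.8  -0.03  2.49  1.36  0.6  -0.5 ]
```

View pics/e.png

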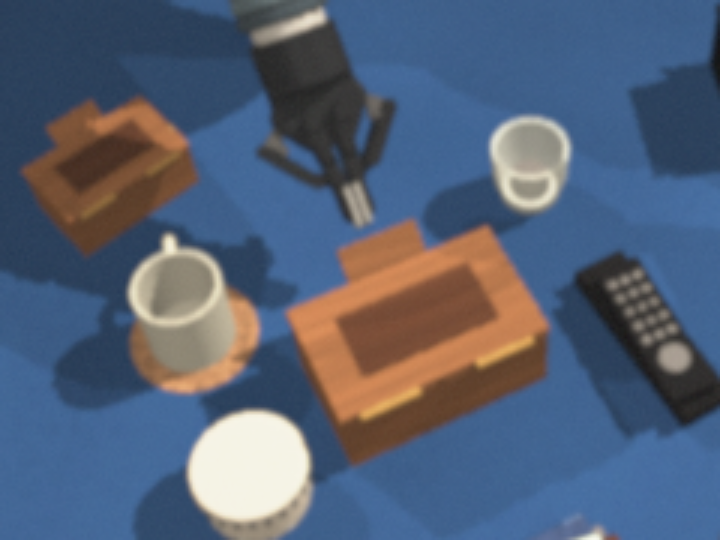

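The closed fingertips are at about (360,215) in the crop, just in front of and below the lip. The mug is still on the coaster. Next I slide under the lip and start the arc.

```bash
cat >> h.py <<'E'
def arc(th):
    a=np.radians(174.6-th); return cw(.124*np.cos(a)-.0134,.124*np.sin(a)-.0021)
E
python3 -c "
from h import *
for th in range(0,55,6): print(th); to(arc(th),tilt(45))"
```

```text
0
t 9.3 pos [ 0.471 -0.067  0.077] F [0.7 0.  0.3] shift [0.54 0.02 0.35] turn [-0.04  0.05  0.11]
6
t 9.3 pos [ 0.471 -0.067  0.077] F [0.7 0.  0.3] shift [0.71 0.03 0.22] turn [-0.04  0.05  0.11]
12
t 9.3 pos [ 0.471 -0.067  0.077] F [0.7 0.  0.3] shift [0.89 0.03 0.11] turn [-0.04  0.05  0.11]
18
t 9.3 pos [ 0.471 -0.067  0.077] F [0.7 0.  0.3] shift [1.09 0.03 0.02] turn [-0.04  0.05  0.11]
24
t 9.3 pos [ 0.471 -0.067  0.077] F [0.7 0.  0.3] shift [ 1.29  0.03 -0.05] turn [-0.04  0.05  0.11]
30
t 9.3 pos [ 0.471 -0.067  0.077] F [0.7 0.  0.3] shift [ 1.5   0.04 -0.1 ] turn [-0.04  0.05  0.11]
36
t 9.3 pos [ 0.471 -0.067  0.077] F [0.7 0.  0.3] shift [ 1.72  0.04 -0.13] turn [-0.04  0.05  0.11]
42
t 9.3 pos [ 0.471 -0.067  0.077] F [0.7 0.  0.3] shift [ 1.94  0.04 -0.13] turn [-0.04  0.05  0.11]
48
t 9.3 pos [ 0.471 -0.067  0.077] F [0.7 0.  0.3] shift [ 2.15  0.05 -0.11] turn [-0.04  0.05  0.11]
54
t 9.3 pos [ 0.471 -0.067  0.077] F [0.7 0.  0.3] shift [ 2.36  0.05 -0.07] turn [-0.04  0.05  0.11]
```

Emit:
{"fn": "move_arm", "kwargs": {
  "motion": [
    [[0.2,0.02,0.2],[0,0,0],0],
    [[0.4,0.02,0.38],[0,0,0],0],
    [[0.54,0.02,0.36],[0,0,0],0],
    [[0.71,0.03,0.24],[0,0,0],0],
    [[0.89,0.03,0.12],[0,0,0],0],
    [[1.09,0.03,0.02],[0,0,0],0],
    [[1.29,0.03,-0.05],[0,0,0],0],
    [[1.29,0.03,-0.05],[0,0,0],0]
  ]
}}

```text
time_s: 10.3
eef_pos: [0.5251, -0.0624, 0.1352]
eef_rot: [-0.019, 0.923, 0.059, 0.38]
wrist_force: [-1.3, -0.9, 0.9]
opening: 0.0
```

```bash
python3 -c "
from h import *
for th in range(24,105,6): print(th); to(arc(th),tilt(45))
im=viewer.camera('scene'); cv2.imwrite('pics/f.png',cv2.resize(im[120:300,150:390],None,fx=3,fy=3))"
```

```text
24
t 10.3 pos [ 0.525 -0.062  0.135] F [-1.3 -0.9  0.9] shift [-0.03 -0.    0.01] turn [-0.02  0.03  0.13]
30
t 10.3 pos [ 0.525 -0.062  0.135] F [-1.3 -0.9  0.9] shift [ 0.18  0.   -0.04] turn [-0.02  0.03  0.13]
36
t 10.3 pos [ 0.525 -0.062  0.135] F [-1.3 -0.9  0.9] shift [ 0.4   0.   -0.07] turn [-0.02  0.03  0.13]
42
t 10.3 pos [ 0.525 -0.062  0.135] F [-1.3 -0.9  0.9] shift [ 0.62  0.01 -0.07] turn [-0.02  0.03  0.13]
48
t 10.3 pos [ 0.525 -0.062  0.135] F [-1.3 -0.9  0.9] shift [ 0.83  0.01 -0.05] turn [-0.02  0.03  0.13]
54
t 10.3 pos [ 0.525 -0.062  0.135] F [-1.3 -0.9  0.9] shift [ 1.04  0.02 -0.01] turn [-0.02  0.03  0.13]
60
t 10.3 pos [ 0.525 -0.062  0.135] F [-1.3 -0.9  0.9] shift [1.25 0.02 0.06] turn [-0.02  0.03  0.13]
66
t 10.3 pos [ 0.525 -0.062  0.135] F [-1.3 -0.9  0.9] shift [1.45 0.02 0.14] turn [-0.02  0.03  0.13]
72
t 10.3 pos [ 0.525 -0.062  0.135] F [-1.3 -0.9  0.9] shift [1.64 0.03 0.25] turn [-0.02  0.03  0.13]
78
t 10.3 pos [ 0.525 -0.062  0.135] F [-1.3 -0.9  0.9] shift [1.81 0.03 0.37] turn [-0.02  0.03  0.13]
84
t 10.3 pos [ 0.525 -0.062  0.135] F [-1.3 -0.9  0.9] shift [1.98 0.04 0.51] turn [-0.02  0.03  0.13]
90
t 10.3 pos [ 0.525 -0.062  0.135] F [-1.3 -0.9  0.9] shift [2.12 0.04 0.67] turn [-0.02  0.03  0.13]
96
t 10.3 pos [ 0.525 -0.062  0.135] F [-1.3 -0.9  0.9] shift [2.25 0.04 0.84] turn [-0.02  0.03  0.13]
102
t 10.3 pos [ 0.525 -0.062  0.135] F [-1.3 -0.9  0.9] shift [2.37 0.04 1.03] turn [-0.02  0.03  0.13]
```

View pics/f.png

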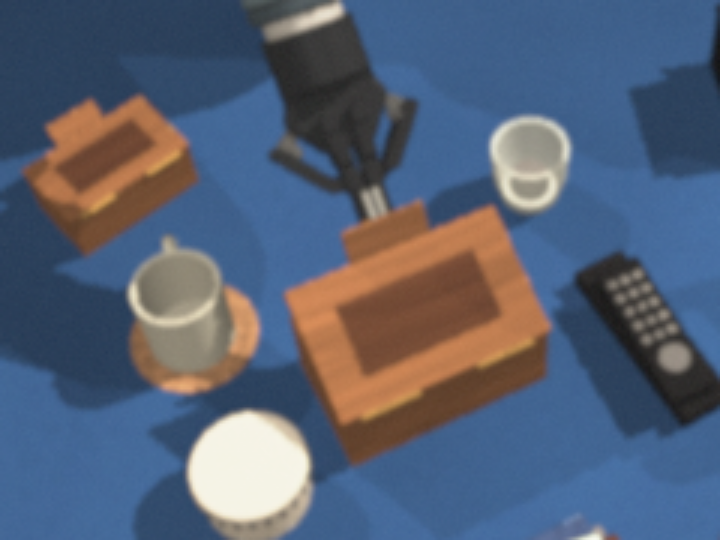

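The lid is ajar by roughly 20°, with the fingers under the lip at about (372,205). I'll continue the arc.

Emit:
{"fn": "move_arm", "kwargs": {
  "motion": [
    [[0.18,0,-0.02],[0,0,0],0],
    [[0.4,0,-0.03],[0,0,0],0],
    [[0.62,0.01,-0.01],[0,0,0],0],
    [[0.83,0.01,0.02],[0,0,0],0],
    [[1.04,0.02,0.07],[0,0,0],0],
    [[1.25,0.02,0.13],[0,0,0],0],
    [[1.45,0.02,0.22],[0,0,0],0],
    [[1.45,0.02,0.22],[0,0,0],0]
  ]
}}

```text
time_s: 11.35
eef_pos: [0.5957, -0.0536, 0.1848]
eef_rot: [-0.02, 0.923, 0.059, 0.379]
wrist_force: [0.2, -0.4, 1.4]
opening: -0.003
```

```bash
python3 -c "
from h import *
for th in range(72,110,6): print(th); to(arc(th),tilt(45))
im=viewer.camera('scene'); cv2.imwrite('pics/g.png',cv2.resize(im[100:300,150:390],None,fx=3,fy=3))"
```

```text
72
t 11.35 pos [ 0.596 -0.054  0.185] F [ 0.2 -0.4  1.4] shift [ 0.21  0.02 -0.  ] turn [-0.04  0.05  0.12]
78
t 11.35 pos [ 0.596 -0.054  0.185] F [ 0.2 -0.4  1.4] shift [0.39 0.02 0.12] turn [-0.04  0.05  0.12]
84
t 11.35 pos [ 0.596 -0.054  0.185] F [ 0.2 -0.4  1.4] shift [0.55 0.03 0.26] turn [-0.04  0.05  0.12]
90
t 11.35 pos [ 0.596 -0.054  0.185] F [ 0.2 -0.4  1.4] shift [0.7  0.03 0.42] turn [-0.04  0.05  0.12]
96
t 11.35 pos [ 0.596 -0.054  0.185] F [ 0.2 -0.4  1.4] shift [0.83 0.03 0.59] turn [-0.04  0.05  0.12]
102
t 11.35 pos [ 0.596 -0.054  0.185] F [ 0.2 -0.4  1.4] shift [0.94 0.04 0.78] turn [-0.04  0.05  0.12]
108
t 11.35 pos [ 0.596 -0.054  0.185] F [ 0.2 -0.4  1.4] shift [1.03 0.04 0.98] turn [-0.04  0.05  0.12]
```

View pics/g.png

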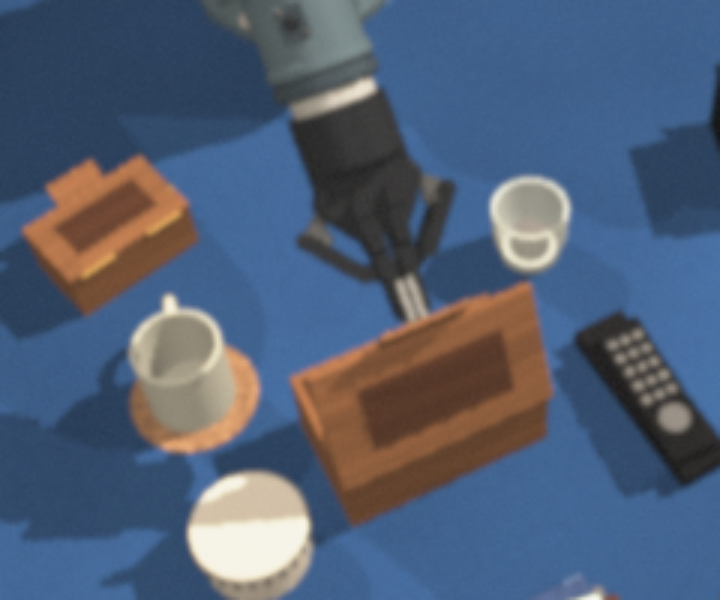

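The lid is now at about 65° and held by the fingertips behind the lip. I'll push it past upright.

Emit:
{"fn": "move_arm", "kwargs": {
  "motion": [
    [[0.21,0.01,0.08],[0,0,0],0],
    [[0.39,0.02,0.2],[0,0,0],0],
    [[0.55,0.03,0.34],[0,0,0],0],
    [[0.7,0.03,0.5],[0,0,0],0],
    [[0.83,0.03,0.67],[0,0,0],0],
    [[0.94,0.04,0.86],[0,0,0],0],
    [[0.94,0.04,0.86],[0,0,0],0],
    [[0.94,0.04,0.86],[0,0,0],0]
  ]
}}

```text
time_s: 12.4
eef_pos: [0.671, -0.046, 0.1866]
eef_rot: [-0.021, 0.924, 0.059, 0.378]
wrist_force: [-0.5, 0.2, 0.3]
opening: -0.002
```

Emit:
{"fn": "move_arm", "kwargs": {
  "motion": [
    [[0,0,-0.6],[0,0,0],0],
    [[0,0,-1.4],[0,0,0],0],
    [[0,0,-2.2],[0,0,0],0],
    [[0,0,-3],[0,0,0],0],
    [[0,0,-3],[0,0,0],0],
    [[0,0,-3],[0,0,0],0],
    [[0,0,-3],[0,0,0],0],
    [[0,0,-3],[0,0,0],0]
  ]
}}

```text
time_s: 13.4
eef_pos: [0.5458, -0.0606, 0.3137]
eef_rot: [-0.022, 0.924, 0.059, 0.377]
wrist_force: [0.1, 0.1, -0.4]
opening: -0.002
```

```bash
python3 - <<'E'
import h
from h import *
im=viewer.camera('scene'); cv2.imwrite('pics/i.png',im); to((.4,0,.3))
vis=viewer.camera('top').copy()
for n,x0,f in (("mug_mid",[.485,-.23,np.pi],mug),("votive",[.4448,.0981],lambda x,y:cyl(x,y,.035,.065)),("tin",[.6467,-.2141],lambda x,y:cyl(x,y,.046,.054)),("coaster",[.486,-.2289],lambda x,y:cyl(x,y,.055,.001))):
    h.fit(vis,n,proj("top",[[*x0[:2],.04]])[0],f,x0)
E
```

```text
t 13.45 pos [ 0.546 -0.061  0.314] F [ 0.  -0.3  0.5] shift [-1.79 -1.31 -1.44] turn [0. 0. 0.]
mug_mid [ 0.4863 -0.2333  3.2187] 0.478
votive [0.4448 0.0981] 0.025
tin [ 0.6496 -0.2176] 0.096
coaster [ 0.486  -0.2289] 41.667
```

View pics/i.png

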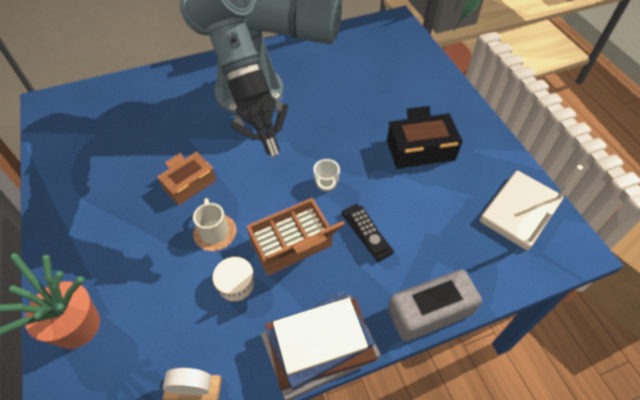

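The lid leans back fully open at (320,240), the mug stands on the coaster at (212,228), the other objects look unmoved, and the arm is clear. I'm handing in.

```bash
python3 -c "
from h import *
print(workorder.hand_in())"
```

```text
the job is handed in; nothing more can be done
None
```

The job is done and handed in at about 13.5 s. The mug stands upright on the cork coaster, and the large wooden caddy's lid leans back fully open.

- **Mug:** I pushed it there with two part-open fingertips, without gripping or lifting it. After the push, both cameras put it within about 2 mm of the coaster's centre.
- **Lid:** I put the closed fingertips under the lip and moved them in an arc past upright. I then drew back, and the final picture shows the lid open with the robot touching nothing.
- **Other things:** In the final check the votive had not moved. The tin's position came out about 4–5 mm from the first measurement, but both tin measurements fitted loosely and it sits in the same place in the pictures. I checked the remotes only by eye, and they look unmoved.
- **Checks that failed:** The last top-view fits of the mug and coaster were unusable, probably because the arm was partly in the way. For those I relied on the final scene picture and the earlier measurements from both cameras.

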